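# Take the pile apart into the bench trays

## Task

Take the pile on the bench apart and lay each thing flat in the wooden tray made for its shape, right way up and squared up with it: the black loupe in the round tray, the brass block in the square one, the orange mould in the shorter rectangular one and the green case in the longer, narrower one. Do not let anything from the pile topple over, and leave the steel bowl and the glue bottle where they stand.

Things in the scene. Friction and masses are not known exactly. Their poses are not given: they have to be found in the camera images.
- loupe_center (a point): eye loupe: black round cup, 34 mm across, 30 mm high, wide end up; top of the pile. The point is its centre, 15 mm above its underside; z up.
- block_center (a point): brass dapping block: a 42 mm cube with round hollows, under the loupe and on the mould. The point is its centre (21 mm above its underside); x, y square to its side faces, z up. About 0.3 kg.
- mould_center (a point): orange rubber mould, a rounded block 48 (its x) x 63 (its y) x 24 mm high, under the brass block; it lies crosswise on the green case. The point is its centre, 12 mm above its underside; z up.
- case_center (a point): flat green case, 46 (its x) x 78 (its y) x 16 mm high, at the bottom of the pile, on the bench. The point is its centre, 8 mm above its underside; z up.
- round_tray_floor (a point): the tray for the loupe: a low dark wooden tray, fixed to the bench, with a felt-lined round pocket, 48 mm across inside, 60 mm across outside. This point is the centre of the pocket's floor, 3 mm above the bench; the rim's top is 4 mm above the floor (7 mm above the bench). z up.
- square_tray_floor (a point): the tray for the brass block: a low dark wooden tray, fixed to the bench, with a felt-lined square pocket, 55 x 55 mm inside, 67 x 67 mm outside. This point is the centre of the pocket's floor, 3 mm above the bench; the rim's top is 4 mm above the floor (7 mm above the bench). x, y square to its sides, z up.
- mould_tray_floor (a point): the tray for the mould: a low dark wooden tray, fixed to the bench, with a felt-lined rectangular pocket, 61 (its x) x 76 (its y) mm inside, 73 x 88 mm outside. This point is the centre of the pocket's floor, 3 mm above the bench; the rim's top is 4 mm above the floor (7 mm above the bench). Shorter of the two rectangular trays. z up.
- case_tray_floor (a point): the tray for the case: a low dark wooden tray, fixed to the bench, with a felt-lined rectangular pocket, 59 (its x) x 91 (its y) mm inside, 71 x 103 mm outside. This point is the centre of the pocket's floor, 3 mm above the bench; the rim's top is 4 mm above the floor (7 mm above the bench). Longer and narrower of the two rectangular trays. z up.
- bowl: small steel bowl, loose, 68 mm across, 27 mm high, origin at the centre of its underside. Not to be moved.
- glue: small white glue bottle with blue spout, loose, standing in the left part of the work area (not the one in the far right corner), 29 mm across, 79 mm high, origin at the centre of its underside. Not to be moved.
Things that resemble listed ones, but are neither listed nor needed, are in the scene too. What is shaped like the part that bears case_center but pink is not meant.

How it is judged:
By the outcome, as a careful person would: the job done as asked, in the order asked, and still so for the second after the job is handed in, with the robot touching nothing.
It also fails if it takes over 102 s, if anything falls off the work surface, if the arm or the gripper's body presses on something with over 40 N, if the wrist force passes 120 N, or if a joint passes its speed limit or range.

## Robot

A 6-joint arm with a two-finger parallel gripper is mounted at the origin on a cart in front of the work surface, level with it; the furniture and walls round the work are solid. World frame = base frame: x ahead of the robot, y to its left, z up, the work surface at z = 0. Lengths are in m, angles in rad, forces in N, time in s.
With the tool pointing down it reaches from about 0.35 to 0.975 m from the base axis. Payload 4.9 kg.
Tool frame: the origin (TCP) lies at the very end of the fingers, on their centre line; the grasp point (between the pads) lies 19 mm behind it (ctrl.grip_point_offset is the distance from the TCP to the grasp point, in m); z points along the fingers, y is the line along which they close (so a half turn about z gives the same grasp; the last joint's range is limited). The gripper opens to 85 mm and grips with 20 to 120 N. Pads are 22 mm wide; open, the fingers measure 114 mm over their backs; the gripper's body (76 mm by 85 mm) begins 54 mm behind the grasp point. The pads swing forward as they close: fully open they stand 13 mm farther back than shut.
Start: joints at [-1.225, 0.053, 1.613, -0, 1.476, -0.119], TCP at [0.28, -0.559, 0.231] pointing down, gripper open.
Joint ranges: [-3.01, 3.01], [-1.01, 2.22], [0.06, 2.58], [-1.02, 4.17], [0.09, 2.62], [-3.14, 3.14]. Speed limits (rad/s): [2.57, 2.57, 3.14, 3.14, 3.14, 3.14].

## Interface

Orientations are given as a rotation vector (axis times angle).
In Python, from station import ctrl gives the robot as it stands.
- The arm moves only by the tool send_rows, never from a script. Its argument "rows" is a list of rows, each a list of 3 entries, a list of its own where there are three numbers: the finger opening in cm, from 0 to 8.54, then the shift along the tool's x, y, z in cm, then the turn about the tool's z in degrees. A call has 1 to 10 rows; each row shifts and turns the commanded pose from where the row before left it, along the tool's axes as they then stand; what a row does not reach is not made up. A row lasts 1/8 s, in which the tool goes at most 62.5 mm and 10.7 degrees, less where a joint would pass 70% of its speed; a pose out of reach is approached as far as the arm can. A call with a gripper value outside its range is refused whole. The fingers move at their own pace and stop on an object; "newtons" is the grip in N (left out, the last holds). Time passes only in rows, so rows that do not move let the fingers close. It gives the time, the measured TCP pose, the force, the opening and the grip force at its end, in the units of the state.
- ctrl.get_obs(): the state, without advancing time (a new reading comes with each control period).
- ctrl.get_image(name): name is "side" or "top"; returns a dict with "frame" (400x640x3 uint8, red, green, blue), "range_z" (400x640 float32, m along the optical axis (not along the pixel's ray), 0 where there is no reading), "fx", "fy", "cx", "cy" (pixels), "k1" (the pictures are not rectified: a ray, as slopes to the right and down, at radius r is drawn at 1 + k1 r^2 times it, then the intrinsics apply), "cam_to_world" (4x4, takes a point from camera to world coordinates). Camera axes: x right, y down, z forward; pixel columns grow to the right and rows downward; lengths in m; the calibration is good to about 2 mm. A picture is of the moment at which its call begins.
- ctrl.finish_job(): hands the job in; it is judged then, once.
The state is a dict: "t": time; "q": joint angles; "dq": joint speeds; "effort": joint torques, N m; "tool_pos": TCP position; "tool_rot": TCP orientation; "contact_force": force on the tool from outside, world axes, zero at the start; "wrist_torque": the same for the moment, N m; "opening": finger opening in m; "grip_force": force on a finger pad.
Only numpy, scipy, OpenCV 4.12 (cv2) and the standard library are available. Lean on these libraries where they do the work, as an engineer would, in place of code of your own. Each camera call takes 0.05 s, during which the arm holds its last target. There are 200 camera calls.

## Working session

There is one attempt and no reset: what is moved stays moved. The work goes in short steps, Python scripts to look and compute and a tool call to move; the robot and the scene stay as the last step left them, time stands still between calls to the robot, and variables do not carry over. Pictures are saved under pics/ and viewed, at most 14 in all, crops included, and the job is handed in when it is done.

Besides the shell and the picture viewer there is one more tool, called as name(argument=value, ...) on one line, values as JSON. send_rows: Moves the arm, as the interface text tells. Its arguments: {"type":"object","properties":{"rows":{"type":"array","items":{"type":"array"}},"newtons":{"type":"number"}},"required":["rows"]}

```bash
mkdir -p pics; cat > h.py <<'E'
import numpy as np,cv2
from station import ctrl
def cap(n,tag):
    d=ctrl.get_image(n); cv2.imwrite(f'pics/{tag}.png',d['frame'][:,:,::-1]); np.savez(f'{tag}.npz',**d); return d
def rays(d,uv):
    K=np.array([[d['fx'],0,d['cx']],[0,d['fy'],d['cy']],[0,0,1]],float)
    p=cv2.undistortPoints(np.asarray(uv,float).reshape(-1,1,2),K,np.array([float(d['k1']),0,0,0])).reshape(-1,2)
    return np.c_[p,np.ones(len(p))]
def plane(d,uv,z):
    T=d['cam_to_world']; r=rays(d,uv)@T[:3,:3].T; o=T[:3,3]
    return o+r*((z-o[2])/r[:,2])[:,None]
def cloud(d):
    v,u=np.mgrid[:400,:640]; r=rays(d,np.c_[u.ravel(),v.ravel()])*np.asarray(d['range_z'],float).reshape(-1,1)
    P=(r@d['cam_to_world'][:3,:3].T+d['cam_to_world'][:3,3]); P[np.asarray(d['range_z']).ravel()==0]=np.nan
    return P.reshape(400,640,3)
E
python3 - <<'E'
from h import *
for n in('top','side'):
    d=cap(n,n+'0'); print(n,d['fx'],d['cx'],d['cy'],d['k1'],d['cam_to_world'].round(3).tolist())
o=ctrl.get_obs(); print(o)
E
```

```text
top 402.92583911707897 312.3329546761123 194.5853771689048 -0.04136179839405928 [[0.014, -0.994, 0.108, 0.447], [-1.0, -0.014, 0.004, -0.279], [-0.002, -0.108, -0.994, 1.016], [0.0, 0.0, 0.0, 1.0]]
side 368.8881723701305 320.587545683922 196.47515695354616 -0.045533261290615426 [[0.879, -0.217, 0.424, 0.152], [-0.476, -0.439, 0.762, -1.01], [0.021, -0.872, -0.49, 0.567], [0.0, 0.0, 0.0, 1.0]]
{'t': 0.1, 'q': array([-1.22499958e+00,  5.32894141e-02,  1.61414482e+00,  6.58679105e-06,
        1.47603243e+00, -1.19009251e-01]), 'dq': array([ 0.00091021, -0.00333282, -0.00366407,  0.00168074,  0.00133387,
       -0.00034361]), 'effort': array([ 5.26015010e-04, -3.94903743e+01, -3.71363533e+01, -5.20926619e-05,
        3.89128589e-03,  9.65722734e-06]), 'tool_pos': array([ 0.27995915, -0.55815712,  0.23019395]), 'tool_rot': array([-3.05532088e+00, -7.23130900e-01,  3.22656720e-04]), 'contact_force': array([ 0.31563254, -0.25688059,  0.38404761]), 'wrist_torque': array([-0.03654362,  0.01658478, -0.00559589]), 'grip_force': 0.0, 'opening': 0.08536121234419178}
```

View pics/top0.png

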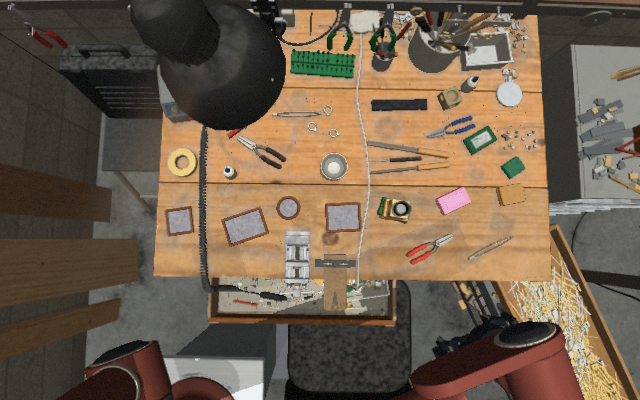

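View pics/side0.png

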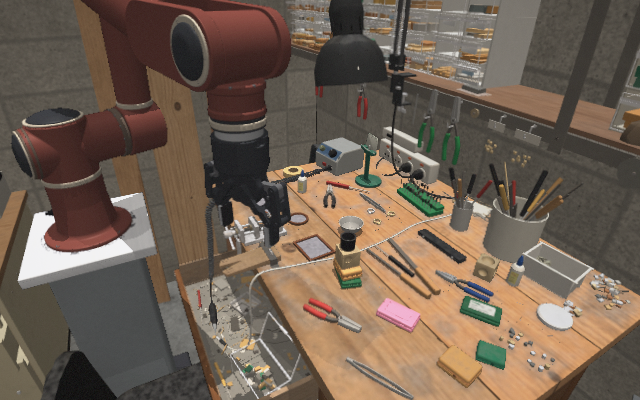

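The top view shows the pile at about (400,208), the bowl at (333,166) and the glue at (229,172). The trays are at (179,221), (246,226), (288,208) and (342,217). I'll confirm these in an enlarged crop and measure them.

```bash
python3 - <<'E'
from h import *
d=dict(np.load('top0.npz')); f=d['frame'][:,:,::-1]
a=cv2.resize(f[150:250,150:310],None,fx=5,fy=5,interpolation=cv2.INTER_CUBIC)[:400]
a=cv2.resize(f[190:255,150:310],(800,325),interpolation=cv2.INTER_CUBIC)
b=cv2.resize(f[190:245,315:425],(540,270),interpolation=cv2.INTER_CUBIC)
c=np.zeros((595,800,3),np.uint8); c[:325]=a; c[325:,:540]=b
s=np.load('side0.npz')['frame'][225:295,320:385,::-1]; c[325:595,545:545+250]=cv2.resize(s,(250,270),interpolation=cv2.INTER_CUBIC)
cv2.imwrite('pics/crop0.png',c)
P=cloud(d)
for n,u,v in[('sq',179,221),('case?',246,226),('rnd',288,208),('mould?',342,217),('loupe',401,208),('bowl',333,166),('glue',229,172)]: print(n,P[v,u].round(3))
# felt masks
g=d['frame'].astype(int); 
m=((g.max(2)-g.min(2)<30)&(g.mean(2)>90)).astype(np.uint8)
m[:190]=0;m[255:]=0
n,l,st,ce=cv2.connectedComponentsWithStats(m)
for i in range(1,n):
    if st[i,4]>150 :
        ps=np.argwhere(l==i)[:,::-1]; w=plane(d,ps,0.003)[:,:2]*1000
        r=cv2.minAreaRect(w.astype(np.float32)); print(st[i],ce[i].round(1),np.round(r[0],1),np.round(r[1],1),round(r[2],1), 'cent',w.mean(0).round(1))
E
```

```text
sq [0.485 0.06  0.006]
case? [ 0.475 -0.11   0.005]
rnd [ 0.522 -0.214 -0.001]
mould? [ 0.501 -0.35   0.007]
loupe [ 0.519 -0.479  0.095]
bowl [ 0.631 -0.326  0.004]
glue [ 0.603 -0.072  0.053]
[  93  190   64   65 1565] [128.2 221. ] [488.8 189.1] [171.2 137.8] 75.9 cent [482.8 191.5]
[137 190  21  12 162] [147.7 193.9] [548.4 147. ] [28.2 52.2] 0.8 cent [552.5 145. ]
[ 549  190   91   65 4364] [603.2 221.2] [  497.5 -1001.3] [164.9 245.2] 0.3 cent [  498.8 -1021.7]
[279 199  19  18 268] [287.9 207.5] [ 523.1 -213.8] [43.  45.4] 0.8 cent [ 523.1 -213.7]
[328 204  31  26 733] [342.9 216.9] [ 501.4 -352. ] [61.6 75.6] 3.7 cent [ 501.2 -352.3]
[168 209  23  25 469] [178.8 220.8] [485.4  61.4] [55.6 54.7] 9.0 cent [485.2  61.3]
[225 210  41  33 844] [244.7 226.2] [ 474.7 -105.9] [59.8 90.4] 20.0 cent [ 474.5 -106. ]
[286 231  24  24 546] [297.5 242.1] [ 435.8 -239.3] [57.1 57.6] 0.9 cent [ 436.8 -239.5]
```

View pics/crop0.png

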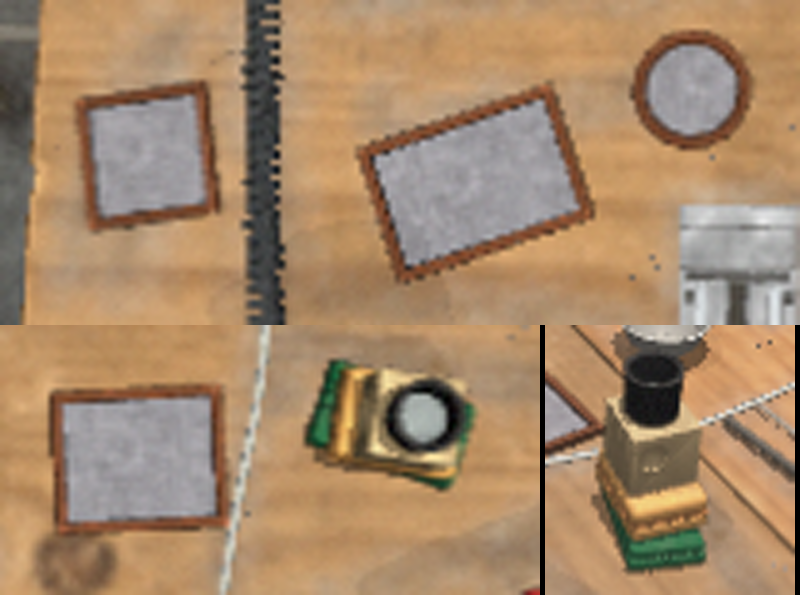

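The crop confirms all four pieces of the pile and the trays: square at (179,221), longer narrow at (246,226), round at (288,208) and shorter rectangle at (342,217). Their measured inner sizes match the listed ones. The pink case at (453,200) is the decoy. Next I'll measure the pile.

```bash
python3 - <<'E'
from h import *
for n in('top0','side0'):
    d=dict(np.load(n+'.npz')); P=cloud(d)*1000; h=cv2.cvtColor(d['frame'],cv2.COLOR_RGB2HSV).astype(int)
    box=(np.abs(P[...,0]-515)<70)&(np.abs(P[...,1]+475)<75)
    if n=='top0':
        # cord heights near the square tray
        for v in(180,200,220,240,260): print('cord',v,[P[v,u].round(0).tolist() for u in(202,205,208)])
    for nm,z,(lo,hi),col in[('loupe',112,(98,125),h[...,2]<70),('block',82,(72,92),(h[...,0]<35)),('mould',40,(32,50),(h[...,0]<25)&(h[...,1]>100)),('case',16,(8,26),(h[...,0]>50)&(h[...,0]<90)&(h[...,1]>90))]:
        for tag,m in(('h+c',box&(P[...,2]>lo)&(P[...,2]<hi)&col),('c',box&col)):
            ps=np.argwhere(m)[:,::-1]
            if len(ps)<15: print(n,nm,tag,len(ps)); continue
            w=plane(d,ps,z/1000)[:,:2]*1000; r=cv2.minAreaRect(w.astype(np.float32))
            print(n,nm,tag,len(ps),np.round(r[0],1),np.round(r[1],1),round(r[2],1),'z',np.round(np.nanmedian(P[m][:,2]),1))
E
```

```text
cord 180 [[587.0, 1.0, 24.0], [589.0, -3.0, 10.0], [591.0, -8.0, -0.0]]
cord 200 [[538.0, 0.0, 18.0], [539.0, -3.0, 2.0], [539.0, -10.0, 1.0]]
cord 220 [[488.0, -2.0, 20.0], [488.0, -8.0, 15.0], [489.0, -12.0, 2.0]]
cord 240 [[438.0, -5.0, 21.0], [438.0, -11.0, 16.0], [438.0, -15.0, 2.0]]
cord 260 [[389.0, -6.0, 18.0], [389.0, -10.0, 8.0], [389.0, -16.0, 1.0]]
top0 loupe h+c 74 [ 516.8 -475.7] [30.  32.3] 45.1 z 111.1
top0 loupe c 136 [ 516.1 -458.8] [66.1 45.2] 72.4 z 100.7
top0 block h+c 148 [ 518.5 -478. ] [43.7 42.7] 81.6 z 82.9
top0 block c 3013 [ 508.6 -459.5] [138.2 127.1] 89.6 z 0.9
top0 mould h+c 112 [ 519.3 -479. ] [60.7 47. ] 79.5 z 40.3
top0 mould c 1804 [ 510.8 -467.9] [131.3 144. ] 0.8 z 0.6
top0 case h+c 51 [ 520.3 -478.9] [75.5 42.8] 72.3 z 16.1
top0 case c 63 [ 520.3 -478.8] [75.8 44.4] 72.3 z 16.0
side0 loupe h+c 144 [ 513. -486.] [46.8 29.6] 58.8 z 106.1
side0 loupe c 269 [ 477.1 -534.9] [167.2  42.4] 59.7 z 99.1
side0 block h+c 197 [ 515.2 -483.4] [49.1 45.3] 81.2 z 80.1
side0 block c 2785 [ 479.7 -522.4] [193.9 155.9] 89.9 z -1.7
side0 mould h+c 186 [ 516.1 -485.1] [65.1 47.8] 81.2 z 37.3
side0 mould c 1420 [ 494.1 -484.7] [208.7 146.9] 79.6 z -2.1
side0 case h+c 98 [ 510.9 -507.7] [29.3 42.5] 71.9 z 13.5
side0 case c 161 [ 510.3 -506.2] [47.8 44.7] 72.1 z 12.0
```

```bash
cat > to.py <<'E'
import sys,numpy as np
from scipy.spatial.transform import Rotation as R
from station import ctrl
o=ctrl.get_obs(); M=R.from_rotvec(o['tool_rot']).as_matrix(); psi=np.degrees(np.arctan2(M[1,0],M[0,0]))
print('t',round(o['t'],2),'pos mm',(o['tool_pos']*1000).round(1),'psi',psi.round(2),'tilt',M[:,2].round(3),'open',round(o['opening']*1000,1),'grip',round(o['grip_force'],1),'F',o['contact_force'].round(1),'q6',o['q'][5].round(2))
for a in sys.argv[1:]:
    x,y,z,p=map(float,a.split(',')); d=(psi-p+180)%360-180
    q=np.radians(p); v=np.array([x,y,z])-o['tool_pos']*1000
    T=lambda q:(np.array([[np.cos(q),np.sin(q),0],[np.sin(q),-np.cos(q),0],[0,0,-1]])@v/10).round(2)
    print(a,'turn',d.round(1),'shift cm after turn',T(q),'before',T(np.radians(psi)))
E
python3 to.py 517,-476,150,80
```

```text
t 0.1 pos mm [ 280.  -558.2  230.2] psi 26.63 tilt [-0.001  0.002 -1.   ] open 85.4 grip 0.0 F [ 0.3 -0.3  0.4] q6 -0.12
517,-476,150,80 turn -53.4 shift cm after turn [12.21 21.92  8.02] before [24.87  3.28  8.02]
```

send_rows(rows=[[8.5,[0,0,0],-10.6],[8.5,[0,0,0],-10.6],[8.5,[0,0,0],-10.6],[8.5,[0,0,0],-10.6],[8.5,[0,0,0],-10.6],[8.5,[0,0,0],0],[8.5,[0,0,0],0]])

```text
t: 0.98
tool_pos: [0.2801, -0.5585, 0.2309]
tool_rot: [-2.415, -2.008, -0.0]
contact_force: [-0.2, 0.2, 0.0]
opening: 0.0849
grip_force: 0.0
```

```bash
python3 to.py 517,-476,150,80
```

```text
t 0.97 pos mm [ 280.1 -558.5  230.9] psi 79.48 tilt [-0.     0.001 -1.   ] open 84.9 grip 0.0 F [-0.2  0.2  0. ] q6 -1.04
517,-476,150,80 turn -0.5 shift cm after turn [12.24 21.9   8.09] before [12.44 21.79  8.09]
```

send_rows(rows=[[6,[2.05,3.65,0],-0.5],[6,[2.05,3.65,0],0],[6,[2.05,3.65,0],0],[6,[2.05,3.65,0],0],[6,[2.05,3.65,0],0],[6,[2.0,3.65,0],0],[6,[0,0,3],0],[6,[0,0,3],0],[6,[0,0,2],0],[6,[0,0,0],0]])

```text
t: 2.22
tool_pos: [0.516, -0.475, 0.1488]
tool_rot: [-2.402, -2.018, 0.0]
contact_force: [-0.4, 0.0, 0.0]
opening: 0.0601
grip_force: 0.0
```

```bash
python3 to.py 517,-476,90,80; python3 - <<'E'
from h import *
a=cap('side','s1')['frame'][170:300,270:430,::-1]; b=cap('top','t1')['frame'][170:250,330:490,::-1]
cv2.imwrite('pics/c1.png',np.vstack([cv2.resize(a,(480,390),interpolation=cv2.INTER_CUBIC),cv2.resize(b,(480,240)[:2],interpolation=cv2.INTER_CUBIC)[:205]]))
E
```

```text
t 2.23 pos mm [ 516.  -475.   148.8] psi 80.07 tilt [-0.003  0.003 -1.   ] open 60.1 grip 0.0 F [-0.4  0.   0. ] q6 -0.68
517,-476,90,80 turn 0.1 shift cm after turn [-0.09  0.11  5.88] before [-0.09  0.11  5.88]
```

View pics/c1.png

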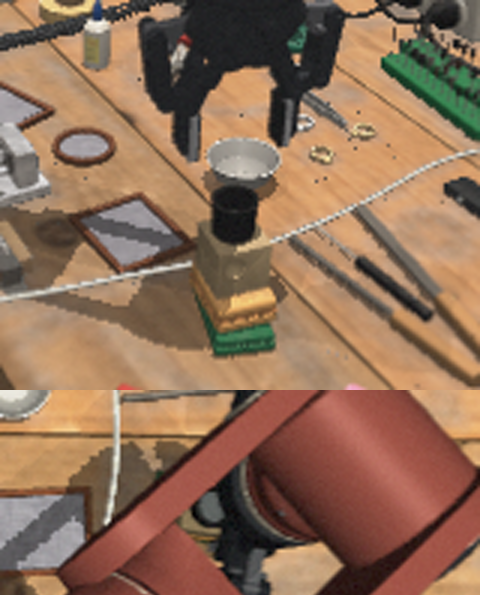

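The side view shows the open fingers straddling the loupe, which sits at crop (235,215). I'll go down and close on it.

send_rows(rows=[[6,[-0.1,0.1,2],0],[6,[0,0,2],0],[6,[0,0,1.9],0],[6,[0,0,0],0],[4,[0,0,0],0],[3.0,[0,0,0],0],[3.0,[0,0,0],0],[3.0,[0,0,0],0],[3.0,[0,0,0],0]], newtons=25)

```text
t: 3.45
tool_pos: [0.5183, -0.4775, 0.0934]
tool_rot: [2.403, 2.021, 0.0]
contact_force: [-0.5, -0.1, 3.8]
opening: 0.0323
grip_force: 25.1
```

```bash
python3 to.py 523,-214,150,80
```

```text
t 3.45 pos mm [ 518.3 -477.5   93.4] psi 80.13 tilt [ 0.001 -0.001 -1.   ] open 32.3 grip 25.1 F [-0.5 -0.1  3.8] q6 -0.68
523,-214,150,80 turn 0.1 shift cm after turn [26.04 -4.11 -5.66] before [26.04 -4.05 -5.66]
```

send_rows(rows=[[3.0,[0,0,-1],0],[3.0,[0,0,-2],0],[3.0,[0,0,-3],0],[3.0,[0,0,0],0],[3.0,[0,0,0],0]])

```text
t: 4.08
tool_pos: [0.5177, -0.4768, 0.152]
tool_rot: [-2.404, -2.022, -0.0]
contact_force: [0.6, 0.6, -0.6]
opening: 0.0324
grip_force: 24.9
```

```bash
python3 to.py 523,-214,150,80; python3 - <<'E'
from h import *
a=cap('side','s2')['frame'][150:300,270:430,::-1]
cv2.imwrite('pics/c2.png',cv2.resize(a,(560,525),interpolation=cv2.INTER_CUBIC))
E
```

```text
t 4.08 pos mm [ 517.7 -476.8  152. ] psi 80.13 tilt [-0.  0. -1.] open 32.4 grip 24.9 F [ 0.6  0.6 -0.6] q6 -0.68
523,-214,150,80 turn 0.1 shift cm after turn [25.98 -4.04  0.2 ] before [25.98 -3.98  0.2 ]
```

View pics/c2.png

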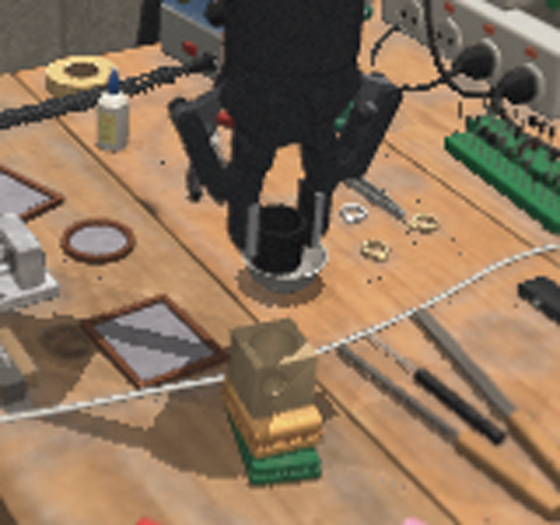

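The loupe is held upright between the pads at crop (280,235), and the block is left standing. Next is the round tray.

send_rows(rows=[[3.0,[5.2,-0.8,0],0],[3.0,[5.2,-0.8,0],0],[3.0,[5.2,-0.8,0],0],[3.0,[5.2,-0.8,0],0],[3.0,[5.2,-0.8,0],0],[3.0,[0,0,0],0],[3.0,[0,0,4],0],[3.0,[0,0,4],0],[3.0,[0,0,3],0],[3.0,[0,0,0],0]])

```text
t: 5.38
tool_pos: [0.5201, -0.2134, 0.0383]
tool_rot: [-2.4, -2.016, 0.005]
contact_force: [-0.3, -0.2, -0.8]
opening: 0.0325
grip_force: 25.0
```

```bash
python3 to.py 523,-214,17,80; python3 - <<'E'
from h import *
a=cap('side','s3')['frame'][170:260,240:350,::-1]
d=cap('top','t3')
cv2.imwrite('pics/c3.png',cv2.resize(a,(660,540),interpolation=cv2.INTER_CUBIC))
P=cloud(d)*1000; h=cv2.cvtColor(d['frame'],cv2.COLOR_RGB2HSV).astype(int)
box=(np.abs(P[...,0]-515)<70)&(np.abs(P[...,1]+475)<75)
for nm,z,(lo,hi),col in[('block',82,(72,92),(h[...,0]<40)),('mould',40,(32,50),(h[...,0]<25)&(h[...,1]>100)),('case',16,(8,26),(h[...,0]>50)&(h[...,0]<90)&(h[...,1]>90))]:
    ps=np.argwhere(box&(P[...,2]>lo)&(P[...,2]<hi)&col)[:,::-1]
    if len(ps)<15: print(nm,len(ps)); continue
    r=cv2.minAreaRect((plane(d,ps,z/1000)[:,:2]*1000).astype(np.float32)); print(nm,len(ps),np.round(r[0],1),np.round(r[1],1),round(r[2],1))
E
```

```text
t 5.38 pos mm [ 520.1 -213.4   38.3] psi 80.08 tilt [-0.007  0.004 -1.   ] open 32.5 grip 25.0 F [-0.3 -0.2 -0.8] q6 -0.35
523,-214,17,80 turn 0.1 shift cm after turn [-0.01  0.3   2.13] before [-0.01  0.3   2.13]
block 321 [ 518.5 -478.1] [43.7 42.7] 81.3
mould 107 [ 519.  -479.3] [60.8 46.8] 78.5
case 60 [ 519.9 -478.8] [75.9 42.8] 73.0
```

View pics/c3.png

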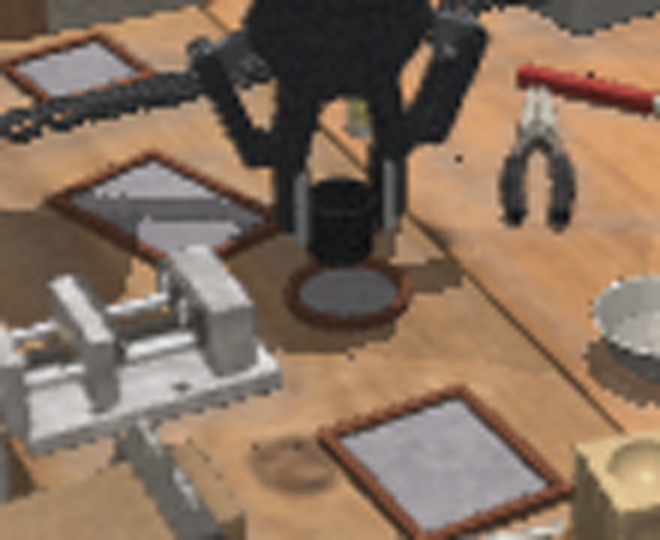

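The loupe hangs over the round pocket at crop (347,290). I'll check the vise height before going lower.

```bash
python3 - <<'E'
from h import *
P=cloud(dict(np.load('top0.npz')))*1000
m=(P[...,1]>-300)&(P[...,1]<-180)&(P[...,0]>380)&(P[...,2]>12)&(P[...,0]<500)
print(np.percentile(P[m],[0,50,100],axis=0).round(0),m.sum())
E
```

```text
[[ 381. -298.   12.]
 [ 422. -241.   47.]
 [ 465. -211.   56.]] 736
```

send_rows(rows=[[3.0,[0,0.3,0.8],0],[3.0,[0,0,0.7],0],[3.0,[0,0,0.5],0],[3.0,[0,0,0],0],[3.0,[0,0,0],0]])

```text
t: 6.1
tool_pos: [0.526, -0.2145, 0.0224]
tool_rot: [2.404, 2.022, 0.0]
contact_force: [0.5, 1.0, 0.1]
opening: 0.0321
grip_force: 25.0
```

```bash
python3 to.py 523,-214,15,80
```

```text
t 6.1 pos mm [ 526.  -214.5   22.4] psi 80.14 tilt [ 0. -0. -1.] open 32.1 grip 25.0 F [0.5 1.  0.1] q6 -0.35
523,-214,15,80 turn 0.1 shift cm after turn [ 0.   -0.31  0.74] before [ 0.   -0.31  0.74]
```

send_rows(rows=[[3.0,[0,-0.3,0.3],0],[3.0,[0,0,0.2],0],[3.0,[0,0,0.2],0],[3.0,[0,0,0],0],[3.0,[0,0,0],0]])

```text
t: 6.72
tool_pos: [0.5231, -0.214, 0.0153]
tool_rot: [2.404, 2.022, 0.0]
contact_force: [-1.0, -0.0, -0.5]
opening: 0.0325
grip_force: 25.0
```

```bash
python3 to.py 523,-214,15,80
```

```text
t 6.72 pos mm [ 523.1 -214.    15.3] psi 80.13 tilt [ 0. -0. -1.] open 32.5 grip 25.0 F [-1.  -0.  -0.5] q6 -0.35
523,-214,15,80 turn 0.1 shift cm after turn [ 0.   -0.01  0.03] before [ 0.   -0.01  0.03]
```

send_rows(rows=[[3.0,[0,0,0.1],0],[3.0,[0,0,0.1],0],[3.0,[0,0,0],0],[3.0,[0,0,0],0]])

```text
t: 7.22
tool_pos: [0.5232, -0.214, 0.0139]
tool_rot: [-2.404, -2.022, -0.0]
contact_force: [-2.0, 1.7, 5.6]
opening: 0.0325
grip_force: 25.4
```

send_rows(rows=[[3.0,[0,0,0.1],0],[3.0,[0,0,0],0],[3.0,[0,0,0],0]])

```text
t: 7.6
tool_pos: [0.5233, -0.214, 0.0139]
tool_rot: [-2.404, -2.022, -0.0]
contact_force: [-4.3, 3.7, 11.6]
opening: 0.0324
grip_force: 25.8
```

The loupe is on the floor. Release and rise.

send_rows(rows=[[3.6,[0,0,-0.1],0],[4.2,[0,0,0],0],[5.0,[0,0,0],0],[5.0,[0,0,0],0],[5.0,[0,0,-2],0],[5.0,[0,0,-4],0],[6.0,[0,0,-5],0],[7.0,[0,0,-3],-1.3],[7.0,[0,0,0],0]])

```text
t: 8.72
tool_pos: [0.5253, -0.2153, 0.1586]
tool_rot: [2.375, 2.044, 0.005]
contact_force: [0.6, -1.2, -0.6]
opening: 0.07
grip_force: 0.0
```

```bash
python3 to.py 518.5,-478,130,81.4
```

```text
t 8.72 pos mm [ 525.3 -215.3  158.6] psi 81.43 tilt [ 0.008 -0.004 -1.   ] open 70.0 grip 0.0 F [ 0.6 -1.2 -0.6] q6 -0.37
518.5,-478,130,81.4 turn 0.0 shift cm after turn [-26.08   3.26   2.86] before [-26.08   3.25   2.86]
```

send_rows(rows=[[7,[-5.2,0.65,0],0],[7,[-5.2,0.65,0],0],[7,[-5.2,0.65,0],0],[7,[-5.2,0.65,0],0],[7,[-5.2,0.65,0],0],[7,[0,0,3],0],[7,[0,0,0],0],[7,[0,0,0],0]])

```text
t: 9.72
tool_pos: [0.5163, -0.4752, 0.1231]
tool_rot: [-2.38, -2.049, -0.0]
contact_force: [-0.3, -0.6, 1.3]
opening: 0.07
grip_force: 0.0
```

```bash
python3 to.py 518.5,-478,56,81.4
```

```text
t 9.72 pos mm [ 516.3 -475.2  123.1] psi 81.46 tilt [-0.001  0.001 -1.   ] open 70.0 grip 0.0 F [-0.3 -0.6  1.3] q6 -0.7
518.5,-478,56,81.4 turn 0.1 shift cm after turn [-0.24  0.26  6.71] before [-0.24  0.26  6.71]
```

send_rows(rows=[[7,[-0.2,0.2,2.2],0],[7,[0,0,2.2],0],[7,[0,0,2.2],0],[7,[0,0,0],0],[7,[0,0,0],0],[5,[0,0,0],0],[4.0,[0,0,0],0],[3.5,[0,0,0],0],[3.5,[0,0,0],0],[3.5,[0,0,0],0]], newtons=40)

```text
t: 10.98
tool_pos: [0.5189, -0.479, 0.0589]
tool_rot: [2.379, 2.047, 0.0]
contact_force: [1.5, 0.6, 5.8]
opening: 0.0413
grip_force: 41.9
```

send_rows(rows=[[3.5,[0,0,-0.5],0],[3.5,[0,0,-1],0],[3.5,[0,0,-3],0],[3.5,[0,0,-4],0],[3.5,[0,0,0],0],[3.5,[0,0,0],0]])

```text
t: 11.72
tool_pos: [0.5172, -0.4774, 0.1403]
tool_rot: [-2.379, -2.047, 0.0]
contact_force: [-0.3, 0.9, -5.6]
opening: 0.0414
grip_force: 41.4
```

```bash
python3 to.py 485.3,61.3,130,99; python3 - <<'E'
from h import *
a=cap('side','s4')['frame'][150:300,270:430,::-1]
cv2.imwrite('pics/c4.png',cv2.resize(a,(560,525),interpolation=cv2.INTER_CUBIC))
E
```

```text
t 11.72 pos mm [ 517.2 -477.4  140.3] psi 81.42 tilt [-0.002  0.002 -1.   ] open 41.4 grip 41.4 F [-0.3  0.9 -5.6] q6 -0.7
485.3,61.3,130,99 turn -17.6 shift cm after turn [53.71  5.27  1.03] before [ 52.79 -11.19   1.03]
```

View pics/c4.png

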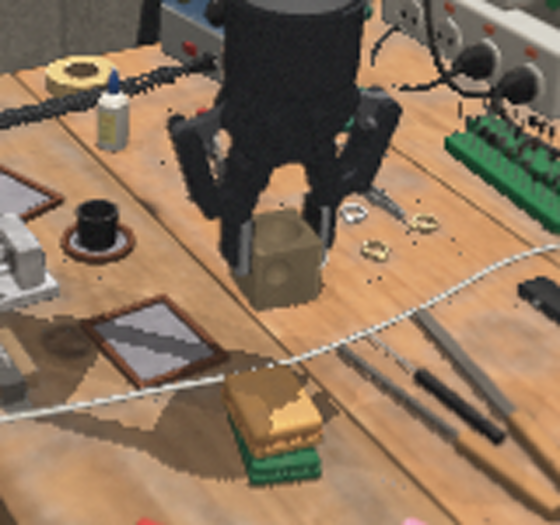

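The block is held level at crop (285,260). The loupe stands in its tray, and the mould and case stayed put. I'll check the lamp before swinging left.

```bash
python3 - <<'E'
from h import *
for n in('top0','side0'):
    P=cloud(dict(np.load(n+'.npz')))*1000
    m=(P[...,1]>-250)&(P[...,1]<200)&(P[...,0]>350)&(P[...,0]<800)&(P[...,2]>90)
    if m.any(): print(n,m.sum(),np.percentile(P[m],[0,5,50,95,100],axis=0).round(0).tolist())
E
```

```text
top0 14426 [[628.0, -228.0, 90.0], [639.0, -208.0, 378.0], [695.0, -133.0, 457.0], [770.0, -64.0, 569.0], [800.0, 94.0, 578.0]]
side0 4278 [[628.0, -229.0, 92.0], [636.0, -219.0, 366.0], [695.0, -164.0, 430.0], [766.0, -97.0, 537.0], [800.0, 0.0, 551.0]]
```

send_rows(rows=[[3.5,[5.2,-1.1,0],0],[3.5,[5.2,-1.1,0],0],[3.5,[5.2,-1.1,0],0],[3.5,[5.2,-1.1,0],0],[3.5,[5.2,-1.1,0],0],[3.5,[0,0,0],0]])

```text
t: 12.52
tool_pos: [0.5005, -0.2089, 0.1391]
tool_rot: [-2.373, -2.051, 0.002]
contact_force: [0.0, -0.2, -3.0]
opening: 0.0413
grip_force: 41.9
```

send_rows(rows=[[3.5,[5.2,-1.1,0],0],[3.5,[5.2,-1.1,0],0],[3.5,[5.2,-1.1,0],0],[3.5,[5.2,-1.1,0],0],[3.5,[5.2,-1.1,0],0],[3.5,[0,0,0],-8.8],[3.5,[0,0,0],-8.8],[3.5,[0,0,0],0],[3.5,[0,0,0],0]])

```text
t: 13.65
tool_pos: [0.4865, 0.0519, 0.1414]
tool_rot: [-2.042, -2.386, 0.002]
contact_force: [-0.6, 0.9, -4.1]
opening: 0.0412
grip_force: 41.8
```

```bash
cat > pile.py <<'E'
from h import *
import sys
d=cap('top',sys.argv[1]); P=cloud(d)*1000; h=cv2.cvtColor(d['frame'],cv2.COLOR_RGB2HSV).astype(int)
box=(np.abs(P[...,0]-515)<70)&(np.abs(P[...,1]+475)<75)
for nm,z,(lo,hi),col in[('mould',40,(32,50),(h[...,0]<28)&(h[...,1]>60)),('case',16,(8,26),(h[...,0]>45)&(h[...,0]<90)&(h[...,1]>80))]:
    ps=np.argwhere(box&(P[...,2]>lo)&(P[...,2]<hi)&col)[:,::-1]
    if len(ps)<15: print(nm,len(ps)); continue
    r=cv2.minAreaRect((plane(d,ps,z/1000)[:,:2]*1000).astype(np.float32)); print(nm,len(ps),np.round(r[0],1),np.round(r[1],1),round(r[2],1))
E
python3 to.py 485.3,61.3,24,99; python3 pile.py t5
```

```text
t 13.65 pos mm [486.5  51.9 141.4] psi 98.87 tilt [-0.002 -0.    -1.   ] open 41.2 grip 41.8 F [-0.6  0.9 -4.1] q6 -0.2
485.3,61.3,24,99 turn -0.1 shift cm after turn [ 0.95  0.03 11.74] before [ 0.95  0.03 11.74]
mould 484 [ 519.5 -479.4] [61.4 47.5] 79.5
case 63 [ 520.4 -478.8] [75.4 43.7] 71.5
```

send_rows(rows=[[3.5,[0.9,0,0],0],[3.5,[0,0,3],0],[3.5,[0,0,3],0],[3.5,[0,0,3],0],[3.5,[0,0,1.5],0],[3.5,[0,0,0.7],0],[3.5,[0,0,0],0],[3.5,[0,0,0],0],[3.5,[0,0,0],0]])

```text
t: 14.82
tool_pos: [0.4862, 0.0612, 0.0314]
tool_rot: [2.039, 2.388, 0.002]
contact_force: [-0.3, 0.1, -3.2]
opening: 0.0412
grip_force: 41.8
```

```bash
python3 to.py 485.3,61.3,22,99
```

```text
t 14.82 pos mm [486.2  61.2  31.4] psi 99.03 tilt [ 0.002 -0.    -1.   ] open 41.2 grip 41.8 F [-0.3  0.1 -3.2] q6 -0.18
485.3,61.3,22,99 turn 0.0 shift cm after turn [ 0.02 -0.09  0.94] before [ 0.02 -0.09  0.94]
```

send_rows(rows=[[3.5,[0,-0.1,0.5],0],[3.5,[0,0,0.3],0],[3.5,[0,0,0],0],[3.5,[0,0,0.1],0],[3.5,[0,0,0],0],[3.5,[0,0,0],0]])

```text
t: 15.58
tool_pos: [0.4844, 0.0611, 0.0217]
tool_rot: [-2.039, -2.389, 0.0]
contact_force: [-2.4, 0.5, 2.6]
opening: 0.0414
grip_force: 42.6
```

send_rows(rows=[[3.5,[0,0,0.1],0],[3.5,[0,0,0],0],[3.5,[0,0,0],0]])

```text
t: 15.95
tool_pos: [0.4844, 0.0612, 0.0216]
tool_rot: [-2.039, -2.389, 0.001]
contact_force: [-6.9, 1.6, 10.1]
opening: 0.0413
grip_force: 43.3
```

send_rows(rows=[[4.4,[0,0,-0.1],0],[4.8,[0,0,0],0],[5.2,[0,0,0],0],[5.2,[0,0,0],0],[5.2,[0,0,-2],0],[5.2,[0,0,-4],0],[6.0,[0,0,-4],0],[6.5,[0,0,-1],9.75],[6.5,[0,0,0],9.75],[6.5,[0,0,0],0]])

```text
t: 17.2
tool_pos: [0.4844, 0.0611, 0.1314]
tool_rot: [2.413, 2.012, 0.0]
contact_force: [-0.5, -0.4, -0.4]
opening: 0.0648
grip_force: 0.0
```

```bash
python3 to.py 519.5,-479.4,100,79.5
```

```text
t 17.2 pos mm [484.4  61.1 131.4] psi 79.64 tilt [ 0. -0. -1.] open 64.8 grip 0.0 F [-0.5 -0.4 -0.4] q6 0.15
519.5,-479.4,100,79.5 turn 0.1 shift cm after turn [-52.5   13.3    3.14] before [-52.54  13.17   3.14]
```

send_rows(rows=[[6.5,[-5.25,1.32,0],0],[6.5,[-5.25,1.32,0],0],[6.5,[-5.25,1.32,0],0],[6.5,[-5.25,1.32,0],0],[6.5,[-5.25,1.32,0],0],[7,[-5.25,1.32,0],0],[7,[-5.25,1.32,0],0],[7,[-5.25,1.32,0],0],[7,[-5.25,1.32,0],0],[7,[-5.25,1.32,0],0]])

```text
t: 18.45
tool_pos: [0.5185, -0.4808, 0.1304]
tool_rot: [-2.411, -2.013, -0.0]
contact_force: [-0.2, 0.8, -0.2]
opening: 0.0701
grip_force: 0.0
```

send_rows(rows=[[7,[0,0,3],0],[7,[0,0,2],0],[7,[0,0,0],0],[7,[0,0,0],0]])

```text
t: 18.95
tool_pos: [0.5192, -0.4787, 0.0819]
tool_rot: [2.413, 2.011, 0.0]
contact_force: [1.4, 0.6, 0.1]
opening: 0.0701
grip_force: 0.0
```

```bash
python3 to.py 519.5,-479.4,22,79.5; python3 - <<'E'
from h import *
a=cap('side','s6')['frame'][170:300,220:430,::-1]
cv2.imwrite('pics/c6.png',cv2.resize(a,(735,455),interpolation=cv2.INTER_CUBIC))
E
```

```text
t 18.95 pos mm [ 519.2 -478.7   81.9] psi 79.62 tilt [ 0. -0. -1.] open 70.1 grip 0.0 F [1.4 0.6 0.1] q6 -0.67
519.5,-479.4,22,79.5 turn 0.1 shift cm after turn [-0.06  0.04  5.99] before [-0.06  0.04  5.99]
```

View pics/c6.png

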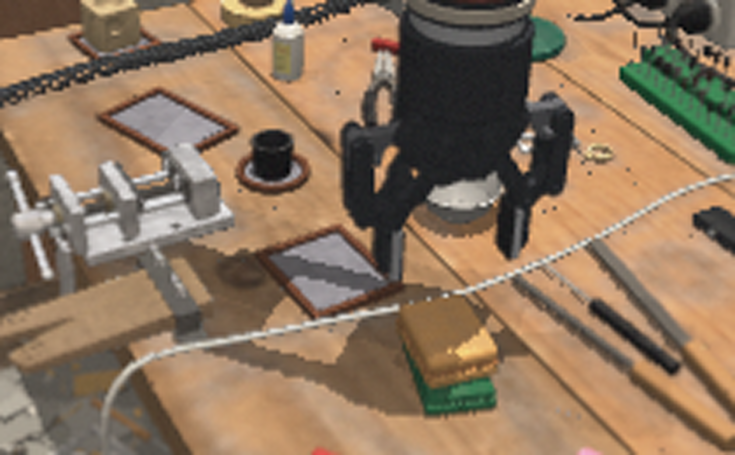

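The fingers straddle the mould at crop (450,335), with the trays and neighbours undisturbed. Descend.

send_rows(rows=[[7,[-0.1,0,2],0],[7,[0,0,2],0],[7,[0,0,1.5],0],[7,[0,0,0],0],[7,[0,0,0],0],[7,[0,0,0],0]])

```text
t: 19.75
tool_pos: [0.5192, -0.4808, 0.0274]
tool_rot: [2.413, 2.008, 0.0]
contact_force: [-0.9, 1.0, -0.2]
opening: 0.0701
grip_force: 0.0
```

```bash
python3 to.py 519.5,-479.4,21,79.5
```

```text
t 19.75 pos mm [ 519.2 -480.8   27.4] psi 79.53 tilt [ 0.001 -0.001 -1.   ] open 70.1 grip 0.0 F [-0.9  1.  -0.2] q6 -0.67
519.5,-479.4,21,79.5 turn 0.0 shift cm after turn [0.14 0.01 0.64] before [0.14 0.01 0.64]
```

send_rows(rows=[[7,[0.1,0,0.4],0],[7,[0,0,0.2],0],[6,[0,0,0],0],[5.2,[0,0,0],0],[4.2,[0,0,0],0],[4.2,[0,0,0],0],[4.2,[0,0,0],0],[4.2,[0,0,0],0]], newtons=35)

```text
t: 20.75
tool_pos: [0.519, -0.4794, 0.0207]
tool_rot: [2.414, 2.009, 0.0]
contact_force: [1.0, -0.0, 3.0]
opening: 0.0463
grip_force: 37.2
```

```bash
python3 to.py
```

```text
t 20.75 pos mm [ 519.  -479.4   20.7] psi 79.53 tilt [ 0.    -0.001 -1.   ] open 46.3 grip 37.2 F [ 1. -0.  3.] q6 -0.67
```

send_rows(rows=[[4.2,[0,0,-0.5],0],[4.2,[0,0,-1],0],[4.2,[0,0,-2],0],[4.2,[0,0,-2.5],0],[4.2,[0,0,0],0],[4.2,[0,0,0],0]])

```text
t: 21.5
tool_pos: [0.5186, -0.479, 0.0803]
tool_rot: [-2.415, -2.009, 0.0]
contact_force: [-0.5, 0.4, -0.6]
opening: 0.0466
grip_force: 36.9
```

```bash
python3 to.py 501.3,-352,60,93.7; python3 - <<'E'
from h import *
a=cap('side','s7')['frame'][180:300,280:420,::-1]
cv2.imwrite('pics/c7.png',cv2.resize(a,(560,480),interpolation=cv2.INTER_CUBIC))
E
```

```text
t 21.5 pos mm [ 518.6 -479.    80.3] psi 79.53 tilt [-0.  0. -1.] open 46.6 grip 36.9 F [-0.5  0.4 -0.6] q6 -0.67
501.3,-352,60,93.7 turn -14.2 shift cm after turn [12.79 -0.91  2.03] before [12.18 -4.01  2.03]
```

View pics/c7.png

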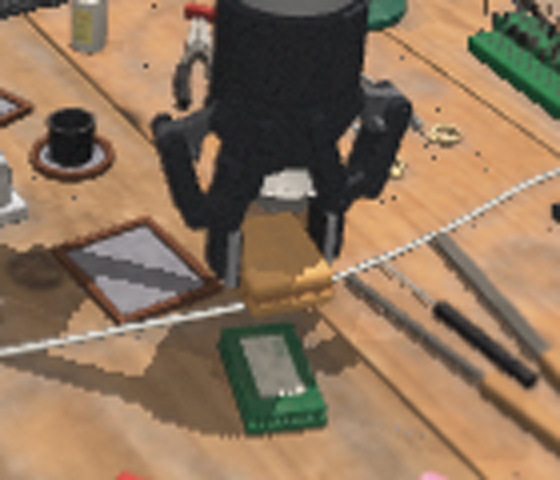

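The mould is held level at crop (288,260), and the green case is uncovered on the bench. I'll check the clearance round the mould tray.

```bash
python3 - <<'E'
from h import *
P=cloud(dict(np.load('top0.npz')))*1000
m=(P[...,1]>-420)&(P[...,1]<-290)&(P[...,0]>380)&(P[...,2]>15)&(P[...,0]<560)
print(m.sum(),np.percentile(P[m],[0,50,100],axis=0).round(0).tolist() if m.any() else '')
E
```

```text
334 [[380.0, -369.0, 15.0], [392.0, -333.0, 20.0], [409.0, -296.0, 38.0]]
```

send_rows(rows=[[4.2,[4.0,-1.3,0],0],[4.2,[4.0,-1.3,0],0],[4.2,[4.1,-1.3,0],0],[4.2,[0,0,0],-7.1],[4.2,[0,0,0],-7.1],[4.2,[0,0,2],0],[4.2,[0,0,0],0],[4.2,[0,0,0],0]])

```text
t: 22.55
tool_pos: [0.5019, -0.3528, 0.0591]
tool_rot: [-2.148, -2.29, 0.0]
contact_force: [-0.9, -0.4, -0.1]
opening: 0.0461
grip_force: 36.9
```

```bash
python3 to.py 501.3,-352,12,93.7; python3 pile.py t8; python3 - <<'E'
from h import *
d=cap('side','s8'); h=cv2.cvtColor(d['frame'],cv2.COLOR_RGB2HSV).astype(int); P=cloud(d)*1000
m=(h[...,0]>8)&(h[...,0]<28)&(h[...,1]>60)&(P[...,2]>30)&(np.abs(P[...,0]-500)<60)&(np.abs(P[...,1]+352)<60)
print('held',m.sum(),np.percentile(P[m],[2,50,98],axis=0).round(0).tolist())
E
```

```text
t 22.55 pos mm [ 501.9 -352.8   59.1] psi 93.66 tilt [-0.001  0.001 -1.   ] open 46.1 grip 36.9 F [-0.9 -0.4 -0.1] q6 -0.8
501.3,-352,12,93.7 turn -0.0 shift cm after turn [ 0.08 -0.05  4.71] before [ 0.08 -0.05  4.71]
mould 0
case 160 [ 519.2 -482.4] [68.2 44.4] 72.2
held 470 [[446.0, -403.0, 58.0], [499.0, -370.0, 77.0], [534.0, -329.0, 373.0]]
```

send_rows(rows=[[4.2,[0.1,0,1.5],0],[4.2,[0,0,1.5],0],[4.2,[0,0,1.2],0],[4.2,[0,0,0.3],0],[4.2,[0,0,0],0],[4.2,[0,0,0.2],0],[4.2,[0,0,0.1],0],[4.2,[0,0,0],0],[4.2,[0,0,0],0]])

```text
t: 23.78
tool_pos: [0.5024, -0.3522, 0.0125]
tool_rot: [2.148, 2.292, -0.0]
contact_force: [-0.3, 0.3, -1.5]
opening: 0.0465
grip_force: 36.9
```

send_rows(rows=[[4.2,[0,0,0.1],0],[4.2,[0,0,0],0],[4.2,[0,0,0],0]])

```text
t: 24.15
tool_pos: [0.5023, -0.3521, 0.0113]
tool_rot: [-2.148, -2.293, 0.0]
contact_force: [0.2, 0.0, -1.6]
opening: 0.0461
grip_force: 36.9
```

send_rows(rows=[[4.2,[0,0,0.1],0],[4.2,[0,0,0.1],0],[4.2,[0,0,0],0],[4.2,[0,0,0],0]])

```text
t: 24.65
tool_pos: [0.5024, -0.3521, 0.0093]
tool_rot: [-2.148, -2.293, -0.0]
contact_force: [-0.3, 0.1, -1.2]
opening: 0.0463
grip_force: 36.9
```

send_rows(rows=[[4.2,[0,0,0.1],0],[4.2,[0,0,0],0],[4.2,[0,0,0],0]])

```text
t: 25.02
tool_pos: [0.5023, -0.3521, 0.0083]
tool_rot: [-2.148, -2.293, 0.0]
contact_force: [-0.2, 1.5, -0.9]
opening: 0.0462
grip_force: 36.9
```

send_rows(rows=[[4.2,[0,0,0.05],0],[4.2,[0,0,0],0],[4.2,[0,0,0],0]])

```text
t: 25.4
tool_pos: [0.5023, -0.3521, 0.0078]
tool_rot: [-2.148, -2.293, 0.0]
contact_force: [0.8, 0.9, -0.6]
opening: 0.0462
grip_force: 36.9
```

send_rows(rows=[[5.2,[0,0,0],0],[5.2,[0,0,0],0],[6.0,[0,0,0],0],[6.0,[0,0,0],0],[6.0,[0,0,-2],0],[6.0,[0,0,-4],0],[7,[0,0,0],10.6],[7,[0,0,0],10.6],[7,[0,0,0],0]])

```text
t: 26.52
tool_pos: [0.5028, -0.3525, 0.0694]
tool_rot: [2.529, 1.86, 0.001]
contact_force: [0.1, 0.1, -0.5]
opening: 0.07
grip_force: 0.0
```

```bash
python3 to.py 520,-479,60,72.2
```

```text
t 26.52 pos mm [ 502.8 -352.5   69.4] psi 72.66 tilt [ 0.001 -0.001 -1.   ] open 70.0 grip 0.0 F [ 0.1  0.1 -0.5] q6 -0.43
520,-479,60,72.2 turn 0.5 shift cm after turn [-11.52   5.5    0.94] before [-11.56   5.41   0.94]
```

send_rows(rows=[[7,[0,0,-5],0],[7,[5.5,0,-2],0],[7,[5.5,0,0],0],[7,[5.5,0,0],0],[7,[5.5,0,0],0],[7,[0,0,0],0]])

```text
t: 27.28
tool_pos: [0.5692, -0.1391, 0.1385]
tool_rot: [2.525, 1.869, 0.001]
contact_force: [-0.5, 0.2, 0.6]
opening: 0.0703
grip_force: 0.0
```

```bash
python3 pile.py t9; python3 - <<'E'
from h import *
d=dict(np.load('t9.npz')); P=cloud(d)*1000; h=cv2.cvtColor(d['frame'],cv2.COLOR_RGB2HSV).astype(int)
m=(P[...,2]>17)&(P[...,2]<40)&(np.abs(P[...,0]-501)<50)&(np.abs(P[...,1]+352)<55)&(h[...,1]>60)
ps=np.argwhere(m)[:,::-1]; r=cv2.minAreaRect((plane(d,ps,.027)[:,:2]*1000).astype(np.float32)); print('mould in tray',m.sum(),np.round(r,1) if 0 else r,np.nanmedian(P[m][:,2]))
m=(P[...,2]>8)&(P[...,2]<26)&(np.abs(P[...,0]-515)<60)&(np.abs(P[...,1]+478)<65)
ps=np.argwhere(m)[:,::-1]; print('case by height',m.sum(),cv2.minAreaRect((plane(d,ps,.016)[:,:2]*1000).astype(np.float32)))
c=cv2.resize(d['frame'][185:250,160:440,::-1],(800,186*1),interpolation=cv2.INTER_CUBIC)
e=cv2.resize(d['frame'][185:250,310:440,::-1],(800,400),interpolation=cv2.INTER_CUBIC)
cv2.imwrite('pics/c9.png',np.vstack([c,e]))
E
python3 to.py 520,-479,60,72.2
```

```text
mould 0
case 301 [ 520.2 -479.3] [74.7 44.4] 72.2
mould in tray 473 ((501.10662841796875, -352.02294921875), (46.647071838378906, 61.27486801147461), 0.8057087063789368) 27.571486384961542
case by height 559 ((527.6553344726562, -462.2850341796875), (117.43196868896484, 48.09711837768555), 68.79412841796875)
t 27.32 pos mm [ 568.8 -140.9  138.4] psi 72.86 tilt [ 0.001 -0.001 -1.   ] open 69.7 grip 0.0 F [-1.2 -0.2  1.1] q6 -0.07
520,-479,60,72.2 turn 0.7 shift cm after turn [-33.69   5.69   7.84] before [-33.75   5.3    7.84]
```

View pics/c9.png

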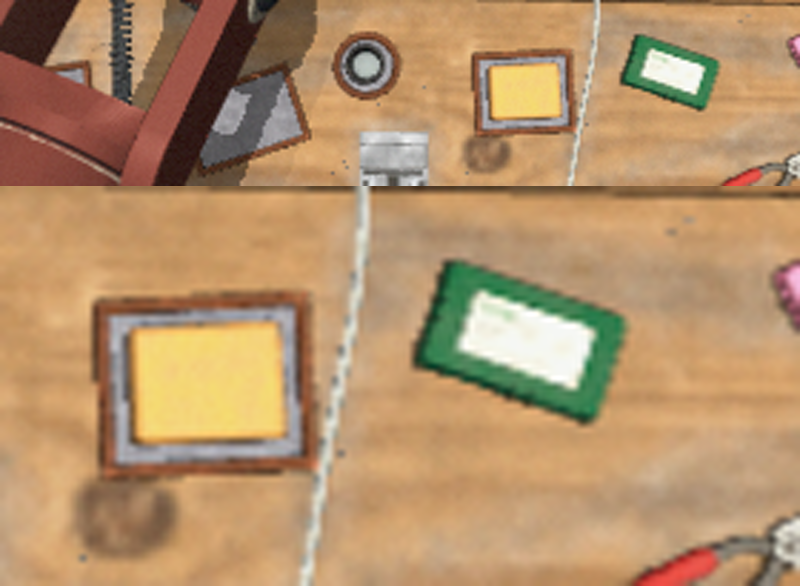

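The mould lies flat and centred in its tray at crop (208,383), and the loupe is in the round pocket. The case is clear at crop (520,340), so I'll go and fetch it.

send_rows(rows=[[7,[-5.6,0.9,0],0.7],[7,[-5.6,0.95,0],0],[7,[-5.6,0.95,0],0],[7,[-5.6,0.95,0],0],[7,[-5.6,0.95,0],0],[7,[-5.7,0.95,0],0],[7,[0,0,4],0],[7,[0,0,4],0],[7,[0,0,0],0],[7,[0,0,0],0]])

```text
t: 28.58
tool_pos: [0.5178, -0.4815, 0.0595]
tool_rot: [2.543, 1.842, 0.0]
contact_force: [0.2, -0.5, 0.7]
opening: 0.0704
grip_force: 0.0
```

```bash
python3 to.py 520.2,-479.3,5,72.2
```

```text
t 28.57 pos mm [ 517.8 -481.5   59.5] psi 71.83 tilt [ 0.001 -0.002 -1.   ] open 70.4 grip 0.0 F [ 0.2 -0.5  0.7] q6 -0.54
520.2,-479.3,5,72.2 turn -0.4 shift cm after turn [0.28 0.17 5.45] before [0.28 0.16 5.45]
```

send_rows(rows=[[7,[0.25,0.15,2],-0.4],[7,[0,0,2],0],[7,[0,0,0.8],0],[7,[0,0,0],0],[7,[0,0,0],0],[7,[0,0,0],0]])

```text
t: 29.32
tool_pos: [0.5203, -0.4788, 0.0108]
tool_rot: [2.537, 1.851, 0.0]
contact_force: [0.8, -0.5, -0.5]
opening: 0.07
grip_force: 0.0
```

```bash
python3 to.py 520.2,-479.3,5,72.2
```

```text
t 29.32 pos mm [ 520.3 -478.8   10.8] psi 72.23 tilt [ 0.001 -0.001 -1.   ] open 70.0 grip 0.0 F [ 0.8 -0.5 -0.5] q6 -0.54
520.2,-479.3,5,72.2 turn 0.0 shift cm after turn [-0.05  0.    0.58] before [-0.05  0.    0.58]
```

send_rows(rows=[[7,[0,0,0.5],0],[7,[0,0,0],0],[6,[0,0,0],0],[5,[0,0,0],0],[4.2,[0,0,0],0],[4.2,[0,0,0],0],[4.2,[0,0,0],0],[4.2,[0,0,0],0]], newtons=30)

```text
t: 30.32
tool_pos: [0.5202, -0.4786, 0.0054]
tool_rot: [2.537, 1.851, 0.0]
contact_force: [-0.2, -0.9, 3.5]
opening: 0.0451
grip_force: 32.0
```

send_rows(rows=[[4.2,[0,0,-0.5],0],[4.2,[0,0,-1],0],[4.2,[0,0,-3],0],[4.2,[0,0,-4],0],[4.2,[0,0,0],0],[4.2,[0,0,0],0]])

```text
t: 31.08
tool_pos: [0.5194, -0.4778, 0.0891]
tool_rot: [-2.537, -1.851, 0.0]
contact_force: [0.6, -0.0, -1.8]
opening: 0.0456
grip_force: 31.5
```

```bash
python3 to.py 474.6,-106,90,110; python3 - <<'E'
from h import *
a=cap('side','s10')['frame'][180:300,280:420,::-1]
cv2.imwrite('pics/c10.png',cv2.resize(a,(560,480),interpolation=cv2.INTER_CUBIC))
E
```

```text
t 31.07 pos mm [ 519.4 -477.8   89.1] psi 72.23 tilt [-0.001  0.001 -1.   ] open 45.6 grip 31.5 F [ 0.6 -0.  -1.8] q6 -0.54
474.6,-106,90,110 turn -37.8 shift cm after turn [36.47  8.5  -0.09] before [ 34.04 -15.62  -0.09]
```

View pics/c10.png

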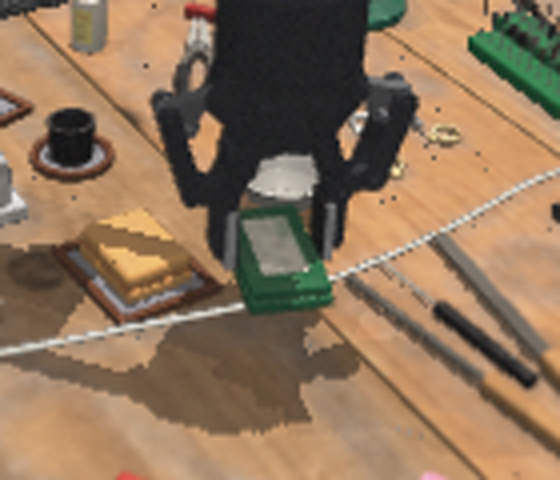

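The case is held level at crop (283,262). Carry it to the longer tray.

send_rows(rows=[[4.2,[5.7,-2.6,-1],0],[4.2,[5.7,-2.6,0],0],[4.2,[5.7,-2.6,0],0],[4.2,[5.6,-2.6,0],0],[4.2,[5.7,-2.6,0],0],[4.2,[5.6,-2.6,0],0],[4.2,[0,0,0],-9.5],[4.2,[0,0,0],-9.5],[4.2,[0,0,0],-9.4],[4.2,[0,0,0],-9.4]])

```text
t: 32.38
tool_pos: [0.4738, -0.1076, 0.0976]
tool_rot: [-1.792, -2.576, 0.001]
contact_force: [-0.1, -0.6, -0.8]
opening: 0.0455
grip_force: 31.6
```

send_rows(rows=[[4.2,[0,0,3],0],[4.2,[0,0,2],0],[4.2,[0,0,0],0],[4.2,[0,0,0],0]])

```text
t: 32.88
tool_pos: [0.4751, -0.1082, 0.0495]
tool_rot: [-1.801, -2.573, 0.0]
contact_force: [0.0, -1.0, -0.0]
opening: 0.0445
grip_force: 31.6
```

```bash
python3 to.py 474.6,-106,12,110;  python3 - <<'E'
from h import *
a=cap('side','s11')['frame'][150:270,210:350,::-1]
cv2.imwrite('pics/c11.png',cv2.resize(a,(560,480),interpolation=cv2.INTER_CUBIC))
E
```

```text
t 32.88 pos mm [ 475.1 -108.2   49.5] psi 110.03 tilt [-0.001  0.    -1.   ] open 44.5 grip 31.6 F [ 0. -1. -0.] q6 -0.73
474.6,-106,12,110 turn 0.0 shift cm after turn [0.22 0.03 3.75] before [0.22 0.03 3.75]
```

View pics/c11.png

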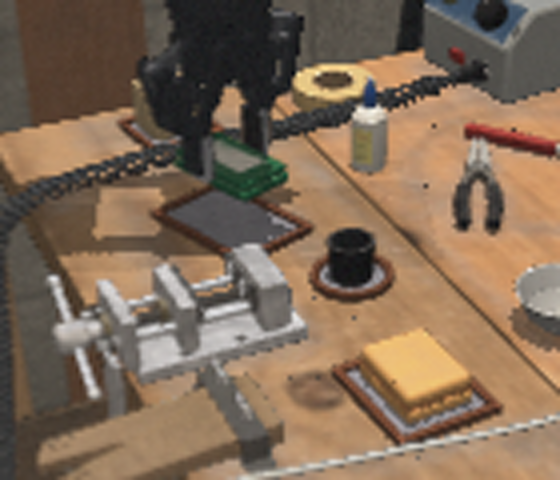

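The case is over the longer tray at crop (235,165) and lined up with it. Lower it.

send_rows(rows=[[4.2,[0.2,0,1.5],0],[4.2,[0,0,1.2],0],[4.2,[0,0,0.8],0],[4.2,[0,0,0.2],0],[4.2,[0,0,0],0],[4.2,[0,0,0],0],[4.2,[0,0,0],0]])

```text
t: 33.8
tool_pos: [0.4749, -0.1065, 0.0131]
tool_rot: [1.801, 2.573, 0.0]
contact_force: [0.4, 0.6, -1.1]
opening: 0.0449
grip_force: 31.6
```

```bash
python3 to.py 474.6,-106,8.5,110
```

```text
t 33.8 pos mm [ 474.9 -106.5   13.1] psi 110.03 tilt [ 0.001 -0.    -1.   ] open 44.9 grip 31.6 F [ 0.4  0.6 -1.1] q6 -0.72
474.6,-106,8.5,110 turn 0.0 shift cm after turn [ 0.06 -0.01  0.46] before [ 0.06 -0.01  0.46]
```

send_rows(rows=[[4.2,[0,0,0.2],0],[4.2,[0,0,0.2],0],[4.2,[0,0,0],0],[4.2,[0,0,0],0],[4.2,[0,0,0],0]])

```text
t: 34.42
tool_pos: [0.4745, -0.1064, 0.0086]
tool_rot: [-1.801, -2.574, 0.0]
contact_force: [-0.5, -0.7, -0.5]
opening: 0.0454
grip_force: 31.6
```

send_rows(rows=[[4.2,[0,0,0.05],0],[4.2,[0,0,0],0],[4.2,[0,0,0],0]])

```text
t: 34.8
tool_pos: [0.4746, -0.1064, 0.0084]
tool_rot: [1.801, 2.574, -0.0]
contact_force: [-1.2, 0.3, 0.7]
opening: 0.0449
grip_force: 31.9
```

Contact. Release, rise, and swing right so the trays are in view.

send_rows(rows=[[5.0,[0,0,0],0],[5.6,[0,0,0],0],[5.6,[0,0,0],0],[5.6,[0,0,-1],0],[5.6,[0,0,-4],0],[5.6,[0,0,-6],0],[5.6,[0,0,-4],0],[5.6,[0,0,0],0]])

```text
t: 35.8
tool_pos: [0.4774, -0.1074, 0.1637]
tool_rot: [1.796, 2.566, 0.004]
contact_force: [0.0, 0.1, 0.4]
opening: 0.0556
grip_force: 0.0
```

send_rows(rows=[[5.6,[-5.5,1,0],0],[5.6,[-5.5,1,0],0],[5.6,[-5.5,1,0],0],[5.6,[-5.5,1,0],0],[5.6,[-5.5,1,0],0],[5.6,[-5.5,1,0],0],[5.6,[-5.5,1,0],0],[5.6,[0,0,0],0],[5.6,[0,0,0],0]])

```text
t: 36.92
tool_pos: [0.6715, -0.4434, 0.1562]
tool_rot: [-1.8, -2.571, -0.001]
contact_force: [-0.9, 0.6, 1.1]
opening: 0.0563
grip_force: 0.0
```

```bash
python3 to.py; python3 - <<'E'
from h import *
d=cap('top','t12'); P=cloud(d)*1000; h=cv2.cvtColor(d['frame'],cv2.COLOR_RGB2HSV)
for nm,c,rr,z,lo in[('loupe',(523,-214),30,33,15),('block',(485,61),35,45,35),('mould',(501,-352),48,27,17),('case',(475,-106),55,19,12)]:
    m=(np.hypot(P[...,0]-c[0],P[...,1]-c[1])<rr)&(P[...,2]>lo)&(P[...,2]<60)
    ps=np.argwhere(m)[:,::-1]; print(nm,cv2.minAreaRect((plane(d,ps,z/1000)[:,:2]*1000).astype(np.float32)),np.nanmedian(P[m][:,2]).round(1))
p=dict(np.load('top0.npz')); Q=cloud(p)*1000
for nm,c in(('bowl',(631,-326)),('glue',(603,-72))):
    for X in(Q,P):
        m=(np.hypot(X[...,0]-c[0],X[...,1]-c[1])<45)&(X[...,2]>12)&(X[...,2]<90); print(nm,m.sum(),X[m].mean(0).round(1))
cv2.imwrite('pics/c12.png',cv2.resize(d['frame'][150:260,155:395,::-1],(800,367),interpolation=cv2.INTER_CUBIC))
E
```

```text
t 36.92 pos mm [ 671.5 -443.4  156.2] psi 110.02 tilt [-0.002  0.002 -1.   ] open 56.3 grip 0.0 F [-0.9  0.6  1.1] q6 -1.03Traceback (most recent call last):
  File "<stdin>", line 5, in <module>
  File "h.py", line 10, in plane
    T=d['cam_to_world']; r=rays(d,uv)@T[:3,:3].T; o=T[:3,3]
                           ~~~~^^^^^^
  File "h.py", line 7, in rays
    p=cv2.undistortPoints(np.asarray(uv,float).reshape(-1,1,2),K,np.array([float(d['k1']),0,0,0])).reshape(-1,2)
      ~~~~~~~~~~~~~~~~~~~^^^^^^^^^^^^^^^^^^^^^^^^^^^^^^^^^^^^^^^^^^^^^^^^^^^^^^^^^^^^^^^^^^^^^^^^^
cv2.error: OpenCV(4.12.0) /io/opencv/modules/calib3d/src/undistort.dispatch.cpp:347: error: (-215:Assertion failed) CV_IS_MAT(_src) && CV_IS_MAT(_dst) && (_src->rows == 1 || _src->cols == 1) && (_dst->rows == 1 || _dst->cols == 1) && _src->cols + _src->rows - 1 == _dst->rows + _dst->cols - 1 && (CV_MAT_TYPE(_src->type) == CV_32FC2 || CV_MAT_TYPE(_src->type) == CV_64FC2) && (CV_MAT_TYPE(_dst->type) == CV_32FC2 || CV_MAT_TYPE(_dst->type) == CV_64FC2) in function 'cvUndistortPointsInternal'
```

send_rows(rows=[[5.6,[-2,-4,-1],0],[5.6,[-2,-4,0],0],[5.6,[-2,-4,0],0],[5.6,[-2,-4,0],0],[5.6,[-4,-4,0],0],[5.6,[0,0,0],0],[5.6,[0,0,0],0],[5.6,[0,0,0],0]])

```text
t: 37.98
tool_pos: [0.5265, -0.6236, 0.1686]
tool_rot: [1.799, 2.576, 0.0]
contact_force: [0.8, -0.6, -0.4]
opening: 0.0561
grip_force: 0.0
```

```bash
python3 to.py; python3 - <<'E'
from h import *
d=cap('top','t13'); P=cloud(d)*1000
cv2.imwrite('pics/c13.png',cv2.resize(d['frame'][150:260,155:395,::-1],(800,367),interpolation=cv2.INTER_CUBIC))
for nm,c,rr,z,lo in[('loupe',(523,-214),30,33,15),('block',(485,61),35,45,35),('mould',(501,-352),48,27,17),('case',(475,-106),55,19,12)]:
    m=(np.hypot(P[...,0]-c[0],P[...,1]-c[1])<rr)&(P[...,2]>lo)&(P[...,2]<60)
    ps=np.argwhere(m)[:,::-1]
    if len(ps): print(nm,[np.round(x,1).tolist() for x in cv2.minAreaRect((plane(d,ps,z/1000)[:,:2]*1000).astype(np.float32))],np.nanmedian(P[m][:,2]).round(1))
Q=cloud(dict(np.load('top0.npz')))*1000
for nm,c in(('bowl',(631,-326)),('glue',(603,-72))):
    for X in(Q,P):
        m=(np.hypot(X[...,0]-c[0],X[...,1]-c[1])<45)&(X[...,2]>12)&(X[...,2]<90); print(nm,m.sum(),X[m].mean(0).round(1))
E
```

```text
t 37.98 pos mm [ 526.5 -623.6  168.6] psi 110.15 tilt [ 0.  0. -1.] open 56.1 grip 0.0 F [ 0.8 -0.6 -0.4] q6 -1.31
loupe [[523.3, -214.5], [31.9, 31.8], 1.1] 31.8
block [[483.2, 60.4], [42.6, 43.6], 9.4] 44.6
mould [[501.1, -352.0], [46.6, 61.3], 0.8] 27.6
case [[475.5, -114.6], [45.5, 88.3], 19.4] 20.0
bowl 287 [ 630.6 -328.4   22.2]
bowl 278 [ 630.7 -328.    22. ]
glue 144 [604.9 -71.7  47.8]
glue 141 [604.8 -71.8  47.7]
```

View pics/c13.png

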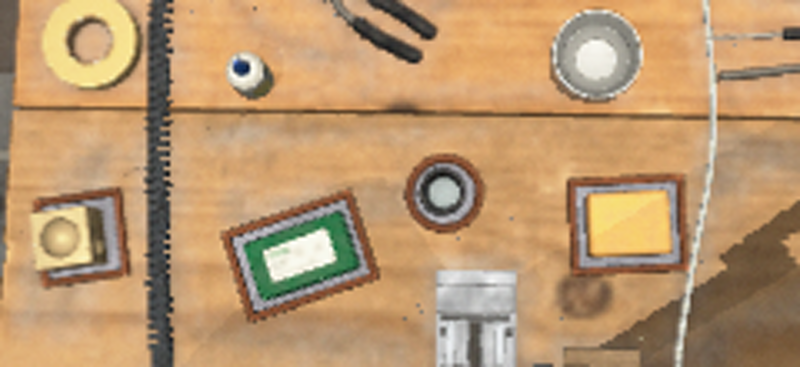

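```bash
python3 - <<'E'
from h import *
d=dict(np.load('t13.npz')); p=dict(np.load('top0.npz'))
h=cv2.cvtColor(d['frame'],cv2.COLOR_RGB2HSV).astype(int)
def ang(d,m,z):
    w=plane(d,np.argwhere(m)[:,::-1],z)[:,:2]*1000; e,v=np.linalg.eigh(np.cov(w.T)); a=v[:,1]; return w.mean(0).round(1),(np.sqrt(12*e)).round(1),round(np.degrees(np.arctan2(a[1],a[0]))%180,1)
v,u=np.mgrid[:400,:640]
def felt(f):
    g=f.astype(int); return (g.max(2)-g.min(2)<30)&(g.mean(2)>90)
R=(abs(u-342)<22)&(abs(v-217)<18); P=cloud(d)
print('mould',ang(d,R&(P[...,2]>.019)&(h[...,1]>60),.027),'tray',ang(p,R&felt(p['frame']),.003))
R=(abs(u-245)<26)&(abs(v-226)<22)
m=R&(P[...,2]>.009)&(P[...,2]<.03)&(h[...,0]>45)&(h[...,0]<95)&(h[...,1]>60)
m=cv2.morphologyEx(m.astype(np.uint8),cv2.MORPH_CLOSE,np.ones((13,13)))>0
print('case',ang(d,m,.019),'tray',ang(p,R&felt(p['frame']),.003))
E
```

```text
mould (array([ 501.1, -352. ]), array([47.2, 60.2]), np.float64(93.8)) tray (array([ 500.4, -353.8]), array([62.6, 80.2]), np.float64(82.6))
case (array([ 473.9, -109.6]), array([44.9, 76.9]), np.float64(109.6)) tray (array([ 474.5, -106. ]), array([58.9, 90.3]), np.float64(110.0))
```

All four are flat in their pockets and aligned with their trays, and the bowl and glue have not moved. Hand in.

```bash
python3 -c "
from station import ctrl
print(ctrl.finish_job())"
```

```text
the job is handed in; nothing more can be done
None
```

The loupe, brass block, mould and case each lie flat, upright and squared up in their own trays, nothing toppled, the bowl and glue bottle are where they stood, and I handed the job in at about 38 s of the 102 s allowed.

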